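# Make up the parts tray for a receiver repair

### The arm

A 6-joint arm with a two-finger parallel gripper is mounted at the origin on the work surface. World frame = base frame: x ahead of the robot, y to its left, z up, the work surface at z = 0. Lengths are in m, angles in rad, forces in N, time in s.
With the tool pointing down it reaches from about 0.375 to 0.9 m from the base axis. Payload 3.1 kg.
Tool frame: the origin (TCP) lies on the front face of the gripper's body, between the roots of the fingers; the fingertips stand 73 mm ahead of it and the grasp point (between the pads) lies 54 mm ahead of it (manip.tips_ahead is the distance from the TCP to the fingertips, in m); z points along the fingers, y is the line along which they close (so a half turn about z gives the same grasp; the last joint's range is limited). The gripper opens to 85 mm and grips with 20 to 120 N. Pads are 22 mm wide; open, the fingers measure 114 mm over their backs; the gripper's body (76 mm by 85 mm) begins 54 mm behind the grasp point. The pads swing forward as they close: fully open they stand 13 mm farther back than shut.
Start: joints at [-0.178, 0.527, 1.433, -0, 1.181, -0.178], TCP at [0.625, 0, 0.304] pointing down, gripper open.
Joint ranges: [-3.08, 3.08], [-0.75, 2.2], [0.22, 2.44], [-1.43, 4.57], [0, 2.65], [-2.85, 2.85]. Speed limits (rad/s): [2.79, 2.79, 3.14, 3.14, 3.14, 3.14].

### API

Orientations are given as a unit quaternion [x, y, z, w].
In Python, from station import sense, eyes, workorder, manip gives the robot as it stands.
- The arm moves only by the shell command python3 -m inch 'ROWS' [OPENING] [FORCE]. ROWS is JSON, a list of rows, each an object of numbers: "dx", "dy", "dz": the shift along the tool's x, y, z in cm; "wx", "wy", "wz": the turn, a rotation vector about the tool's x, y, z in degrees. In form: [{"dx": .., "dy": .., "dz": .., "wx": .., "wy": .., "wz": ..}, ...]. A call has 1 to 10 rows; each row shifts and turns the commanded pose from where the row before left it, along the tool's axes as they then stand; what a row does not reach is not made up. A row lasts 1/8 s, in which the tool goes at most 62.5 mm and 10.7 degrees, less where a joint would pass 70% of its speed; a pose out of reach is approached as far as the arm can. A call with a gripper value outside its range is refused whole. OPENING is the opening, from 0 (shut) to 1 (fully open), set as the call begins (- or left out, the last holds). The fingers move at their own pace and stop on an object; FORCE is the grip in N (left out, the last holds). Time passes only in rows, so rows that do not move let the fingers close. It gives the time, the measured TCP pose, the force, the opening and the grip force at its end, in the units of the state.
- sense(): the state, without advancing time (a new reading comes with each control period).
- eyes.snapshot(name): name is "scene" or "side" or "wrist"; returns the picture (420x560x3 uint8, red, green, blue); there is no depth.
- eyes.camera_params(name): a dict with "fx", "fy", "cx", "cy" (pixels), "D" ([k1, k2, p1, p2, k3] as OpenCV has them; the pictures are not rectified), "rvec" (rotation vector, rad) and "tvec" (3), from world to camera coordinates, as OpenCV has them. Camera axes: x right, y down, z forward; pixel columns grow to the right and rows downward; lengths in m; the calibration is good to about 2 mm. A picture is of the moment at which its call begins: read the wrist's pose just before it. camera_params takes no time and is no camera call; for the wrist camera it gives the pose at the moment of the call.
- workorder.sign_off(): hands the job in; it is judged then, once.
The state is a dict: "t": time; "q": joint angles; "qd": joint speeds; "tau": joint torques, N m; "tcp_pos": TCP position; "tool_rot": TCP orientation; "force": force on the tool from outside, world axes, zero at the start; "ft_torque": the same for the moment, N m; "finger_gap": opening from 0.0 (shut) to 1.0 (fully open); "gripper_force": force on a finger pad.
Only numpy, scipy, OpenCV 4.12 (cv2) and the standard library are available. Lean on these libraries where they do the work, as an engineer would, in place of code of your own. Each camera call takes 0.05 s, during which the arm holds its last target. There are 200 camera calls.

### The job

Make up the wooden parts tray for the next repair: the oak switch board goes in the large rectangular nest, the two-post brass terminal block in the small rectangular nest, the bakelite valve base (pins up) in the small round nest, each lying flat inside its nest's rim. Only when those three are in, stand the ribbed glass insulator upright in the large round nest, setting it down gently without dropping it. Leave the smooth insulator and the three-post terminal block where they stand.

Things in the scene. Friction and masses are not known exactly. Their poses are not given: they have to be found in the camera images.
- ribbed_insulator: Green glass standoff insulator with deep horizontal ribs like a beehive, 52 mm across its two lower ribs (5 to 14 and 21 to 31 mm up), top rib 44 mm across, brass stud on top, 58 mm high over all, about 0.16 kg, standing upright on the bench. Origin: centre of its underside, z up. Goes in the large round nest, last.
- two_post_block: Brass terminal block with TWO round posts: base 64 (x) x 26 (y) x 20 mm high, dark-capped posts 12 mm across to 36 mm high at x = -20 and +20 mm, about 0.2 kg. Origin: centre of the underside, x along its length, z up; any yaw. Goes in the small rectangular nest, lengthwise.
- switch_board: Oak test board 90 (x) x 50 (y) x 20 mm high with a nickel toggle switch in the middle (collar 30 mm across, lever rigid, top of the lever 51 mm above the underside, leaning to +x), about 0.12 kg. Origin: centre of the underside, x along its length, z up; any yaw. Goes in the large rectangular nest, lengthwise, either way round.
- valve_base: Brown bakelite valve base: short cylinder 36 mm across and 28 mm high with four 13 mm brass pins standing up from its top (41 mm over all), about 0.06 kg, upright, pins up. Origin: centre of its underside, z up. Goes in the small round nest.
- smooth_insulator: LOOK-ALIKE, stays where it is: green glass insulator of the same size and with the same brass stud (52 mm across, 58 mm high) but with a plain smooth wall and rounded shoulder, no ribs. Origin: centre of its underside.
- three_post_block: LOOK-ALIKE, stays where it is: brass terminal block of the same size (64 x 26 x 20 mm, posts to 36 mm) but with THREE posts (x = -22, 0, +22 mm). Origin: centre of its underside, x along its length. Low fixed clutter (chromed earpiece shell 30 mm across, black knob 28 mm across, up to 20 mm high) stands among the six loose parts, 65 mm or more from their centres.
- nest_insulator: The LARGE ROUND nest, a shallow plywood dish, 70 mm inside diameter, walls 3 mm; floor 4 mm and rim 9 mm above its origin, the centre of its underside. The four plywood nests are fixed 4 mm above the bench in the 2 x 2 places of one low dark wooden tray; which nest is in which place varies.
- nest_valve: The SMALL ROUND nest, a shallow plywood dish, 54 mm inside diameter, walls 3 mm; floor 4 mm and rim 9 mm above its origin, the centre of its underside.
- nest_board: The LARGE RECTANGULAR nest, a shallow plywood tub, 110 (x) x 70 (y) mm inside, walls 3 mm, x along its length; floor 4 mm and rim 9 mm above its origin, the centre of its underside. Tray: 262 x 206 mm, walls 14 mm high above the bench; all nests share its yaw, within 0.3 rad of the world axes; nest centres are 122 mm apart along x and 94 mm along y.
- nest_block: The SMALL RECTANGULAR nest, a shallow plywood tub, 84 (x) x 46 (y) mm inside, walls 3 mm, x along its length; floor 4 mm and rim 9 mm above its origin, the centre of its underside.
Not all that is in view belongs to the job. What is shaped like the valve_base but blue is not meant.

How it is judged:
On the way, in this order (a step that is already met when the one before it is completed fails the run):
1. switch board, two-post block and valve base all sit in their nests (horizontal distance between two_post_block and nest_block below 0.016 m and z of two_post_block in the frame of nest_block between 0.001 and 0.007 m and angle between each of two_post_block, switch_board, valve_base's own z axis and vertical below 0.1 rad and angle between the x axis of two_post_block and the x axis of nest_block, either way round below 0.35 rad and linear speed of each of two_post_block, switch_board, valve_base below 0.02 m/s and angular speed of each of two_post_block, switch_board, valve_base below 0.2 rad/s and horizontal distance between switch_board and nest_board below 0.016 m and z of switch_board in the frame of nest_board between 0.001 and 0.007 m and angle between the x axis of switch_board and the x axis of nest_board, either way round below 0.35 rad and horizontal distance between valve_base and nest_valve below 0.013 m and z of valve_base in the frame of nest_valve between 0.001 and 0.007 m), for 0.2 s.
2. then the ribbed insulator stands in the large round nest (horizontal distance between ribbed_insulator and nest_insulator below 0.013 m and z of ribbed_insulator in the frame of nest_insulator between 0.001 and 0.007 m and angle between ribbed_insulator's own z axis and vertical below 0.1 rad and linear speed of ribbed_insulator below 0.02 m/s and angular speed of ribbed_insulator below 0.2 rad/s), for 0.2 s.
At the end, for the whole second after the job is handed in: Each of the four parts rests flat and still on its own nest's floor inside the rim (round ones within 13 mm, others 16 mm of its centre; under 3 mm off the floor, tilt under 0.1 rad, lengthwise to 0.35 rad); smooth insulator and three-post block within 25 mm of their starts (all of step 1 and all of step 2 and distance of each of smooth_insulator, three_post_block from where it was at the start of the episode below 0.025 m); the robot touches nothing.
It fails at once if the smooth insulator was moved more than 25 mm (not (distance of smooth_insulator from where it was at the start of the episode below 0.025 m)).
It fails at once if the three-post block was moved more than 25 mm (not (distance of three_post_block from where it was at the start of the episode below 0.025 m)).
It fails at once if the ribbed insulator was dropped (unheld and faster than 0.7 m/s, a fall of some 25 mm) (contact force between the fingers and ribbed_insulator below 0.05 N and linear speed of ribbed_insulator above 0.7 m/s).
It also fails if it takes over 128 s, if anything falls off the work surface, if the arm or the gripper's body presses on something with over 40 N, if the wrist force passes 120 N, or if a joint passes its speed limit or range.

## Working session

There is one attempt and no reset: what is moved stays moved. The work goes in short steps, Python scripts to look and compute and a shell command to move; the robot and the scene stay as the last step left them, time stands still between calls to the robot, and variables do not carry over. Pictures are saved under pics/ and viewed, at most 14 in all, crops included, and the job is handed in when it is done.

```bash
mkdir -p pics; cat > h.py <<'E'
import numpy as np, cv2
from station import sense, eyes, workorder, manip
def snap(n,f):
    p=eyes.camera_params(n); im=eyes.snapshot(n); cv2.imwrite(f'pics/{f}.png',im[:,:,::-1]); np.save(f'pics/{f}.npy',dict(p=p),allow_pickle=True); return im,p
def K(p): return np.array([[p['fx'],0,p['cx']],[0,p['fy'],p['cy']],[0,0,1.]])
def px2w(p,uv,z):
    u=cv2.undistortPoints(np.array([[uv]],float),K(p),np.array(p['D'],float))[0,0]
    R=cv2.Rodrigues(np.array(p['rvec'],float))[0]; t=np.array(p['tvec'],float).ravel()
    d=R.T@np.array([u[0],u[1],1]); o=-R.T@t
    return o+d*(z-o[2])/d[2]
def w2px(p,P): return cv2.projectPoints(np.array(P,float).reshape(-1,3),np.array(p['rvec'],float),np.array(p['tvec'],float),K(p),np.array(p['D'],float))[0][:,0]
def ld(f): return np.load(f'pics/{f}.npy',allow_pickle=True).item()['p']
E
python3 - <<'E'
from h import *
for n in ['scene','side','wrist']:
    im,p=snap(n,n+'0'); R=cv2.Rodrigues(np.array(p['rvec']))[0]; print(n,-R.T@np.array(p['tvec']).ravel(),R[2],p['fx'])
s=sense();print(s['t'],s['tcp_pos'],s['tool_rot'])
a=cv2.imread('pics/scene0.png')
cv2.imwrite('pics/scene0b.png',cv2.resize(a,(800,600),interpolation=cv2.INTER_CUBIC))
E
```

```text
scene [1.06181316 0.42955395 0.49500366] [-0.63594456 -0.54834948 -0.54303533] 405.0650590839252
side [ 0.20528897 -0.60103006  0.70604397] [ 0.34377356  0.60136311 -0.72123655] 439.2197852036487
wrist [0.62516702 0.07771958 0.37177596] [-0.00231996 -0.30337542 -0.95286829] 324.3378203554736
0.15 [6.24569380e-01 9.91117112e-05 3.03153766e-01] [ 7.07117952e-01  7.07095095e-01 -4.83586690e-04 -7.03640617e-04]
```

View pics/scene0b.png

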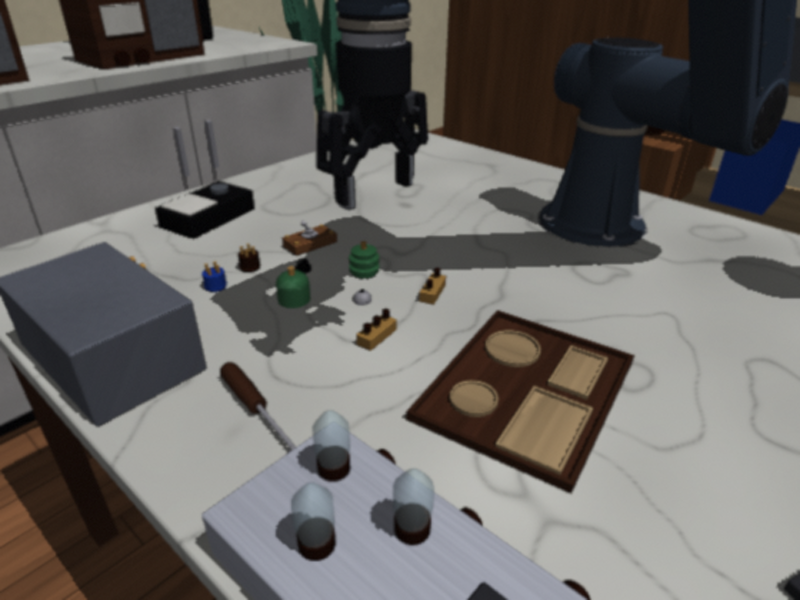

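View pics/side0.png

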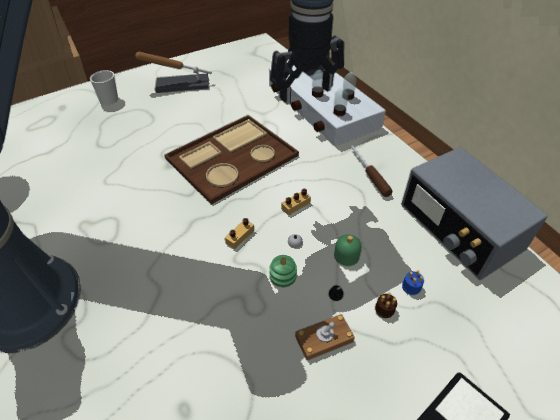

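View pics/wrist0.png

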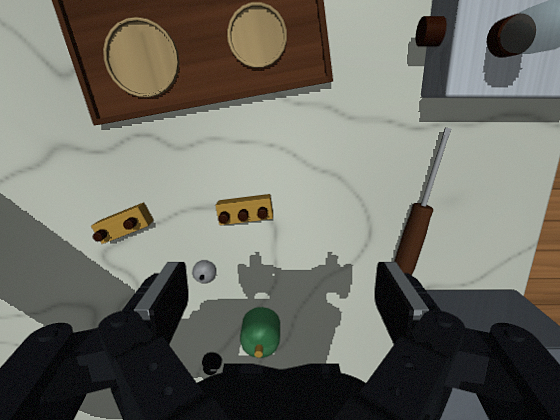

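The side view shows the tray top-centre at about (232,157). The candidates are:
- **Ribbed insulator:** (283,270), against the smooth one at (348,250).
- **Two-post block:** (240,233), against the three-post one at (296,202).
- **Brown valve base:** (386,305), against the blue one at (413,283).
- **Board:** (325,336).

Next, one enlarged crop to check the choice and measure.

```bash
python3 - <<'E'
from h import *
a=cv2.imread('pics/side0.png')[115:365,160:427]
a=cv2.resize(a,None,fx=2.4,fy=2.4,interpolation=cv2.INTER_CUBIC); a=cv2.convertScaleAbs(a,alpha=1.3,beta=15)
for u in range(160,427,20): cv2.putText(a,str(u),(int((u-160)*2.4)-8,8),0,.3,(0,0,255)); cv2.line(a,(int((u-160)*2.4),10),(int((u-160)*2.4),16),(0,0,255))
for v in range(120,365,20): cv2.putText(a,str(v),(0,int((v-115)*2.4)+3),0,.3,(0,0,255)); cv2.line(a,(20,int((v-115)*2.4)),(26,int((v-115)*2.4)),(0,0,255))
cv2.imwrite('pics/crop1.png',a)
E
```

```text
(no output)
```

View pics/crop1.png

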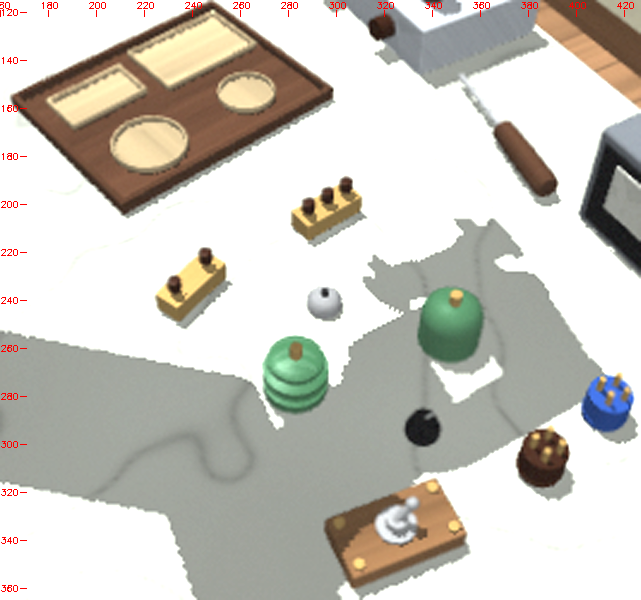

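```bash
cat > m.py <<'E'
from h import *
p=ld('side0')
c=lambda x,y,z: px2w(p,(x/2.4+160,y/2.4+115),z)
def pr(n,P): print(n,np.round(P,4))
a,b=c(174,282,.036),c(206,253,.036); pr('2post',(a+b)/2); print(np.linalg.norm(b-a),np.degrees(np.arctan2(*(b-a)[1::-1])))
s=[c(*q,.02) for q in [(338,523),(432,487),(454,526),(359,564)]]; pr('board',np.mean(s,0)); d=s[1]-s[0]; print(np.linalg.norm(d),np.linalg.norm(s[2]-s[1]),np.degrees(np.arctan2(d[1],d[0])))
pr('valve',c(548,444,.041)); pr('blue',c(614,387,.041)); pr('rib',c(296,345,.058)); pr('smooth',c(456,294,.058)); pr('3post',c(328,194,.036))
pr('knob',c(424,427,.02));pr('shell',c(324,300,.02))
for n,q in dict(nI=(149,142),nV=(246,92),nBl=(97,97),nBo=(192,48)).items(): pr(n,c(*q,.013))
t=[c(*q,.014) for q in [(12,97),(214,3),(333,94),(126,213)]]; pr('tray',np.mean(t,0))
for i in range(4): d=t[(i+1)%4]-t[i]; print(np.round(t[i],3),np.linalg.norm(d),np.degrees(np.arctan2(d[1],d[0])))
E
python3 m.py
```

```text
2post [ 0.4334 -0.0662  0.036 ]
0.0407833440370987 21.87792615797961
board [ 0.4554 -0.3413  0.02  ]
0.07503916371007989 0.03379258546086038 -7.971932068969139
valve [ 0.5796 -0.353   0.041 ]
blue [ 0.656  -0.3404  0.041 ]
rib [ 0.4602 -0.1937  0.058 ]
smooth [ 0.5958 -0.2147  0.058 ]
3post [ 0.5794 -0.0508  0.036 ]
knob [ 0.5194 -0.2849  0.02  ]
shell [ 0.5192 -0.1416  0.02  ]
nI [0.4793 0.116  0.013 ]
nV [0.5978 0.1347 0.013 ]
nBl [0.4624 0.2048 0.013 ]
nBo [0.5834 0.2285 0.013 ]
tray [0.5301 0.1657 0.014 ]
[0.386 0.249 0.014] 0.2590962873841683 9.020412298155675
[0.642 0.289 0.014] 0.2050374764186716 -81.45839139980265
[0.672 0.086 0.014] 0.25721413267520654 -169.34438982195513
[0.42  0.039 0.014] 0.21237028182754591 99.09419558301303
```

The crop confirms the two-post block (232,232), ribbed insulator (283,270), brown valve base (388,300) and board (325,334). The measured tray sides (259 × 209 mm) and post spacing (41 mm) match the given sizes. Tray yaw is about 9.5° and board yaw about -8°. I'll turn and move over the board.

```bash
cat > go.py <<'E'
import sys
from h import *
from scipy.spatial.transform import Rotation as Ro
# target x y z yaw(of tool x, deg)
def go(x,y,z,yaw):
    s=sense(); R=Ro.from_quat(s['tool_rot']); d=R.inv().apply(np.array([x,y,z])-s['tcp_pos'])*100
    T=Ro.from_euler('z',yaw,degrees=True)*Ro.from_euler('x',180,degrees=True)
    print('shift cm',np.round(d,2),'turn',np.round((R.inv()*T).as_rotvec(degrees=True),1),'gap',round(s['finger_gap'],3),'tcp',np.round(s['tcp_pos'],4),'t',round(s['t'],2))
if __name__=='__main__': go(*map(float,sys.argv[1:]))
E
python3 -m inch '[{"wz":9.8},{"wz":9.8},{"wz":9.8},{"wz":9.8},{"wz":9.8},{"wz":9.8},{"wz":9.8},{"wz":9.8},{"wz":9.8},{"wz":9.8}]' 1 40; python3 go.py .4554 -.3413 .16 -8
```

```text
shift cm [-34.14 -16.89  14.33] turn [-0.1  0.1 98. ] gap 0.997 tcp [6.246e-01 1.000e-04 3.032e-01] t 0.15invalid input at $[0]: expected keys dx, dy, dz, wx, wy, wz
```

```bash
python3 -m inch '[{"dx":0,"dy":0,"dz":0,"wx":0,"wy":0,"wz":9.8},{"dx":0,"dy":0,"dz":0,"wx":0,"wy":0,"wz":9.8},{"dx":0,"dy":0,"dz":0,"wx":0,"wy":0,"wz":9.8},{"dx":0,"dy":0,"dz":0,"wx":0,"wy":0,"wz":9.8},{"dx":0,"dy":0,"dz":0,"wx":0,"wy":0,"wz":9.8},{"dx":0,"dy":0,"dz":0,"wx":0,"wy":0,"wz":9.8},{"dx":0,"dy":0,"dz":0,"wx":0,"wy":0,"wz":9.8},{"dx":0,"dy":0,"dz":0,"wx":0,"wy":0,"wz":9.8},{"dx":0,"dy":0,"dz":0,"wx":0,"wy":0,"wz":9.8},{"dx":0,"dy":0,"dz":0,"wx":0,"wy":0,"wz":9.8}]' 1 40; python3 go.py .4554 -.3413 .16 -8
```

```text
t: 1.4
tcp_pos: [0.6247, 0.0001, 0.3035]
tool_rot: [0.997, -0.073, -0.0, -0.0]
force: [0.8, 0.9, 0.6]
finger_gap: 0.997
gripper_force: 0.0
shift cm [-11.8   36.23  14.36] turn [-0.   0.1 -0.3] gap 0.997 tcp [6.247e-01 1.000e-04 3.035e-01] t 1.4
```

```bash
python3 -m inch '[{"dx":-1.48,"dy":4.53,"dz":1.79,"wx":0,"wy":0,"wz":0},{"dx":-1.48,"dy":4.53,"dz":1.79,"wx":0,"wy":0,"wz":0},{"dx":-1.48,"dy":4.53,"dz":1.79,"wx":0,"wy":0,"wz":0},{"dx":-1.48,"dy":4.53,"dz":1.79,"wx":0,"wy":0,"wz":0},{"dx":-1.48,"dy":4.53,"dz":1.79,"wx":0,"wy":0,"wz":0},{"dx":-1.48,"dy":4.53,"dz":1.79,"wx":0,"wy":0,"wz":0},{"dx":-1.48,"dy":4.53,"dz":1.79,"wx":0,"wy":0,"wz":0},{"dx":-1.48,"dy":4.53,"dz":1.79,"wx":0,"wy":0,"wz":0},{"dx":0,"dy":0,"dz":0,"wx":0,"wy":0,"wz":0},{"dx":0,"dy":0,"dz":0,"wx":0,"wy":0,"wz":0}]'; python3 go.py .4554 -.3413 .079 -8; python3 -c "
from h import *
im,p=snap('wrist','w1')
for q in [(-.045,-.025),(.045,-.025),(.045,.025),(-.045,.025)]:
  c,s=np.cos(np.radians(-8)),np.sin(np.radians(-8)); P=[.4554+c*q[0]-s*q[1],-.3413+s*q[0]+c*q[1],.02]; u=w2px(p,P)[0]; print(u); cv2.circle(im,tuple(int(v) for v in u),3,(255,0,0),-1)
cv2.imwrite('pics/w1b.png',im[:,:,::-1])"
```

```text
t: 2.65
tcp_pos: [0.4572, -0.342, 0.1605]
tool_rot: [0.998, -0.07, -0.0, -0.0]
force: [-0.0, -0.8, -0.3]
finger_gap: 1.002
gripper_force: 0.0
shift cm [-0.18 -0.04  8.15] turn [-0.1  0.  -0. ] gap 1.002 tcp [ 0.4572 -0.342   0.1605] t 2.65
[314.45546853 277.90470883]
[318.90238384 155.4792193 ]
[241.69377761 155.4353842 ]
[246.20592183 277.83993895]
```

View pics/w1b.png

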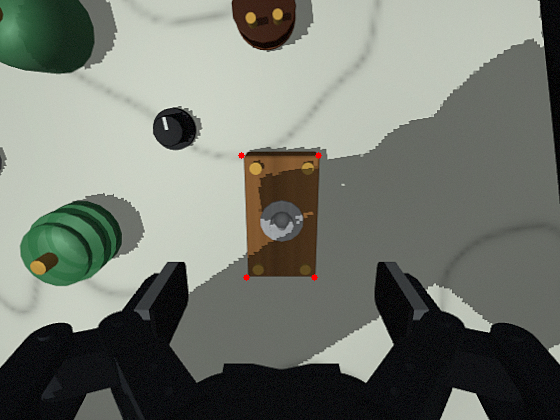

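The board's edges lie on the predicted corners (242–319 × 155–278), within about 2 mm. I'll descend and grip.

```bash
python3 -m inch '[{"dx":0,"dy":0,"dz":2.2,"wx":0,"wy":0,"wz":0},{"dx":0,"dy":0,"dz":2.2,"wx":0,"wy":0,"wz":0},{"dx":0,"dy":0,"dz":2.2,"wx":0,"wy":0,"wz":0},{"dx":0,"dy":0,"dz":1.5,"wx":0,"wy":0,"wz":0},{"dx":0,"dy":0,"dz":0,"wx":0,"wy":0,"wz":0},{"dx":0,"dy":0,"dz":0,"wx":0,"wy":0,"wz":0}]'; python3 -m inch '[{"dx":0,"dy":0,"dz":0,"wx":0,"wy":0,"wz":0},{"dx":0,"dy":0,"dz":0,"wx":0,"wy":0,"wz":0},{"dx":0,"dy":0,"dz":0,"wx":0,"wy":0,"wz":0},{"dx":0,"dy":0,"dz":0,"wx":0,"wy":0,"wz":0},{"dx":0,"dy":0,"dz":0,"wx":0,"wy":0,"wz":0},{"dx":0,"dy":0,"dz":0,"wx":0,"wy":0,"wz":0}]' 0 40;  python3 -m inch '[{"dx":0,"dy":0,"dz":-2.5,"wx":0,"wy":0,"wz":0},{"dx":0,"dy":0,"dz":-2.5,"wx":0,"wy":0,"wz":0},{"dx":0,"dy":0,"dz":-2.5,"wx":0,"wy":0,"wz":0},{"dx":0,"dy":0,"dz":-2.5,"wx":0,"wy":0,"wz":0},{"dx":0,"dy":0,"dz":0,"wx":0,"wy":0,"wz":0}]'; python3 go.py .5825 .225 .18 9.5
```

```text
t: 3.45
tcp_pos: [0.4579, -0.3423, 0.0804]
tool_rot: [0.998, -0.069, 0.0, 0.0]
force: [0.6, 0.4, -0.7]
finger_gap: 1.001
gripper_force: 0.0
t: 4.2
tcp_pos: [0.4575, -0.3427, 0.0806]
tool_rot: [0.998, -0.07, 0.0, 0.0]
force: [-0.2, 0.5, 5.2]
finger_gap: 0.574
gripper_force: 42.4
t: 4.82
tcp_pos: [0.4579, -0.3431, 0.1811]
tool_rot: [0.998, -0.07, 0.001, 0.001]
force: [-0.4, -0.2, -1.9]
finger_gap: 0.571
gripper_force: 42.2
shift cm [ 4.430e+00 -5.799e+01 -2.000e-02] turn [  0.2  -0.2 -17.5] gap 0.571 tcp [ 0.4579 -0.3431  0.1811] t 4.83
```

```bash
python3 -m inch '[{"dx":0.43,"dy":-5.4,"dz":0,"wx":0,"wy":0,"wz":0},{"dx":0.43,"dy":-5.4,"dz":0,"wx":0,"wy":0,"wz":0},{"dx":0.43,"dy":-5.4,"dz":0,"wx":0,"wy":0,"wz":0},{"dx":0.43,"dy":-5.4,"dz":0,"wx":0,"wy":0,"wz":0},{"dx":0.43,"dy":-5.4,"dz":0,"wx":0,"wy":0,"wz":0},{"dx":0.43,"dy":-5.4,"dz":0,"wx":0,"wy":0,"wz":0},{"dx":0.43,"dy":-5.4,"dz":0,"wx":0,"wy":0,"wz":0},{"dx":0.43,"dy":-5.4,"dz":0,"wx":0,"wy":0,"wz":0},{"dx":0,"dy":0,"dz":0,"wx":0,"wy":0,"wz":-8.7},{"dx":0,"dy":0,"dz":0,"wx":0,"wy":0,"wz":-8.8}]'; python3 -m inch '[{"dx":0,"dy":0,"dz":0,"wx":0,"wy":0,"wz":0}]'; python3 -c "
from h import *
im,p=snap('wrist','w2'); im,p=snap('scene','s2');im,p=snap('side','d2')
a=cv2.imread('pics/w2.png'); cv2.imwrite('pics/w2b.png',cv2.resize(a,(800,600)))"; python3 go.py .5825 .225 .18 9.5
```

```text
t: 6.08
tcp_pos: [0.5506, 0.0819, 0.178]
tool_rot: [0.996, 0.086, -0.001, -0.0]
force: [-0.6, 0.2, -1.9]
finger_gap: 0.572
gripper_force: 42.3
t: 6.2
tcp_pos: [0.5507, 0.0809, 0.1783]
tool_rot: [0.997, 0.082, -0.001, -0.0]
force: [-0.1, 0.0, -1.4]
finger_gap: 0.572
gripper_force: 42.3
shift cm [  5.45 -13.76  -0.1 ] turn [-0.   0.1 -0.1] gap 0.576 tcp [0.5511 0.0804 0.179 ] t 6.35
```

View pics/w2b.png

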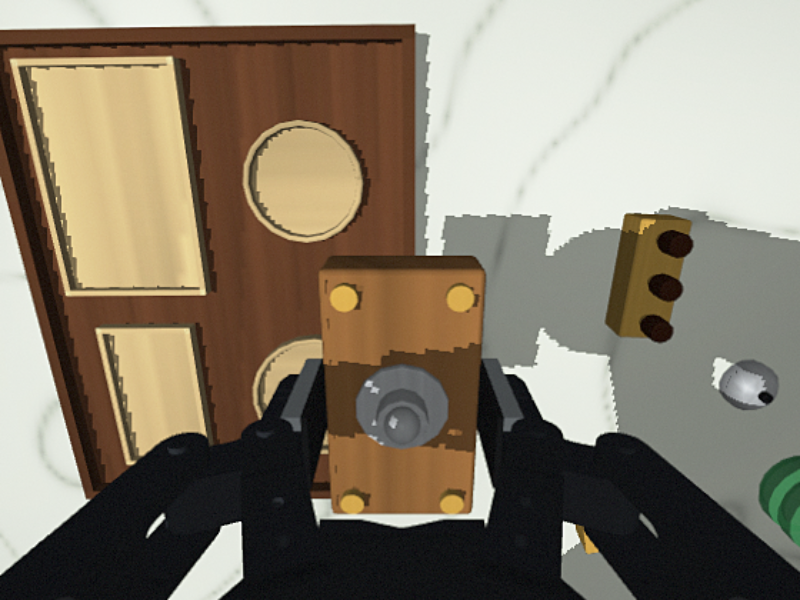

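The wrist view shows the board level in the grip. The large rectangular nest's rim corners are at (10,58), (175,56), (212,294) and (66,296), and the small round rim is centred at (305,181), all in 800-wide pixels.

```bash
python3 -c "
from h import *
p=ld('w2'); c=lambda x,y,z: px2w(p,(x*.7,y*.7),z)
t=[c(*q,.013) for q in [(10,58),(175,56),(212,294),(66,296)]]; print(np.mean(t,0)); 
for i in range(4): d=t[(i+1)%4]-t[i]; print(np.linalg.norm(d),np.degrees(np.arctan2(d[1],d[0])))
print('nV',c(305,181,.013),np.linalg.norm(c(243,181,.013)-c(368,181,.013)),np.linalg.norm(c(305,121,.013)-c(305,242,.013)))
t=[c(*q,.178-.0606) for q in [(344,297),(460,297),(452,503),(352,503)]]; print('board',np.mean(t,0),t)
t=c(98,328,.013);u=c(193,326,.013);print('block near edge',(t+u)/2,np.linalg.norm(t-u))
"
```

```text
[0.58398889 0.22954259 0.013     ]
0.07671878458103923 -80.27635525563733
0.11507646140138098 -169.12326129362089
0.07886429324778853 100.33334233346272
0.11589248666186089 9.810037389912843
nV [0.60110058 0.13740878 0.013     ] 0.06178435092838546 0.05869105243859264
board [0.54741404 0.07989276 0.1174    ] [array([0.58171276, 0.10299296, 0.1174    ]), array([0.5873655 , 0.06922849, 0.1174    ]), array([0.51315317, 0.05662289, 0.1174    ]), array([0.50742474, 0.09072669, 0.1174    ])]
block near edge [0.50904416 0.21571723 0.013     ] 0.05255109882851234
```

```bash
python3 go.py .5873 .2297 .0896 9.8; python3 -m inch '[{"dx":2,"dy":-4.8,"dz":0,"wx":0,"wy":0,"wz":0},{"dx":2,"dy":-4.8,"dz":0,"wx":0,"wy":0,"wz":0},{"dx":2,"dy":-4.7,"dz":0,"wx":0,"wy":0,"wz":0},{"dx":0,"dy":0,"dz":2.5,"wx":0,"wy":0,"wz":0},{"dx":0,"dy":0,"dz":2.5,"wx":0,"wy":0,"wz":0},{"dx":0,"dy":0,"dz":2,"wx":0,"wy":0,"wz":0},{"dx":0,"dy":0,"dz":0,"wx":0,"wy":0,"wz":0},{"dx":0,"dy":0,"dz":0,"wx":0,"wy":0,"wz":0}]'; python3 go.py .5873 .2297 .0896 9.8
```

```text
shift cm [  6.01 -14.14   8.94] turn [-0.   0.1 -0.4] gap 0.576 tcp [0.5511 0.0804 0.179 ] t 6.35
t: 7.35
tcp_pos: [0.5876, 0.2314, 0.1102]
tool_rot: [0.997, 0.082, 0.001, -0.0]
force: [0.8, -0.1, -2.0]
finger_gap: 0.573
gripper_force: 42.3
shift cm [-0.06  0.16  2.06] turn [-0.  -0.1 -0.4] gap 0.573 tcp [0.5876 0.2314 0.1102] t 7.35
```

```bash
python3 -m inch '[{"dx":0,"dy":0.1,"dz":1,"wx":0,"wy":0,"wz":0},{"dx":0,"dy":0,"dz":0.6,"wx":0,"wy":0,"wz":0},{"dx":0,"dy":0,"dz":0.4,"wx":0,"wy":0,"wz":0},{"dx":0,"dy":0,"dz":0,"wx":0,"wy":0,"wz":0},{"dx":0,"dy":0,"dz":0,"wx":0,"wy":0,"wz":0}]'; python3 -m inch '[{"dx":0,"dy":0,"dz":0,"wx":0,"wy":0,"wz":0},{"dx":0,"dy":0,"dz":0,"wx":0,"wy":0,"wz":0},{"dx":0,"dy":0,"dz":0,"wx":0,"wy":0,"wz":0}]' 0.85; python3 -m inch '[{"dx":0,"dy":0,"dz":-2,"wx":0,"wy":0,"wz":0},{"dx":0,"dy":0,"dz":-4,"wx":0,"wy":0,"wz":0},{"dx":0,"dy":0,"dz":-4,"wx":0,"wy":0,"wz":0},{"dx":0,"dy":0,"dz":0,"wx":0,"wy":0,"wz":0}]'; python3 go.py .4334 -.0662 .19 21.9
```

```text
t: 7.98
tcp_pos: [0.5873, 0.2306, 0.0898]
tool_rot: [0.997, 0.083, 0.0, -0.0]
force: [-0.1, 0.8, -1.2]
finger_gap: 0.577
gripper_force: 42.4
t: 8.35
tcp_pos: [0.5874, 0.2307, 0.09]
tool_rot: [0.997, 0.083, 0.0, -0.0]
force: [0.6, 0.8, -0.6]
finger_gap: 0.848
gripper_force: 0.0
t: 8.85
tcp_pos: [0.5896, 0.2312, 0.195]
tool_rot: [0.997, 0.083, 0.005, -0.001]
force: [-0.3, -0.7, -0.7]
finger_gap: 0.853
gripper_force: 0.0
shift cm [-20.32  26.75   0.29] turn [  0.   -0.6 -12.4] gap 0.853 tcp [0.5896 0.2312 0.195 ] t 8.85
```

```bash
python3 -m inch '[{"dx":-2.9,"dy":3.82,"dz":0.4,"wx":0,"wy":0,"wz":0},{"dx":-2.9,"dy":3.82,"dz":0.4,"wx":0,"wy":0,"wz":0},{"dx":-2.9,"dy":3.82,"dz":0.4,"wx":0,"wy":0,"wz":0},{"dx":-2.9,"dy":3.82,"dz":0.4,"wx":0,"wy":0,"wz":0},{"dx":-2.9,"dy":3.82,"dz":0.4,"wx":0,"wy":0,"wz":0},{"dx":-2.9,"dy":3.82,"dz":0.4,"wx":0,"wy":0,"wz":0},{"dx":-2.9,"dy":3.82,"dz":0.4,"wx":0,"wy":0,"wz":0},{"dx":0,"dy":0,"dz":0,"wx":0,"wy":0,"wz":-6.2},{"dx":0,"dy":0,"dz":0,"wx":0,"wy":0,"wz":-6.2},{"dx":0,"dy":0,"dz":0,"wx":0,"wy":0,"wz":0}]'; python3 go.py .4334 -.0662 .08 21.9; python3 -c "
from h import *
im,p=snap('wrist','w3')
c,s=np.cos(np.radians(21.9)),np.sin(np.radians(21.9))
for q in [(-.032,-.013),(.032,-.013),(.032,.013),(-.032,.013)]:
  P=[.4334+c*q[0]-s*q[1],-.0662+s*q[0]+c*q[1],.02]; u=w2px(p,P)[0]; print(u); cv2.circle(im,tuple(int(v) for v in u),3,(255,0,0),-1)
cv2.imwrite('pics/w3b.png',im[:,:,::-1])"
```

```text
t: 10.1
tcp_pos: [0.4309, -0.0668, 0.1618]
tool_rot: [0.982, 0.189, -0.0, -0.0]
force: [-0.4, -0.0, 0.6]
finger_gap: 0.846
gripper_force: 0.0
shift cm [0.25 0.04 8.18] turn [-0.   0.  -0.1] gap 0.846 tcp [ 0.4309 -0.0668  0.1618] t 10.1
[299.15516505 255.72063378]
[300.74683861 168.15274316]
[261.31407271 168.17423379]
[263.0249567  255.73135355]
```

View pics/w3b.png

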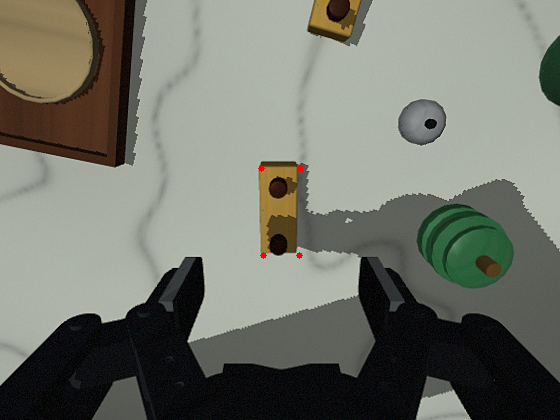

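The block lies on the predicted corners (261–300 × 168–256), and the two posts at (278,187) and (278,244) are clear. I'll grip it.

```bash
python3 -m inch '[{"dx":0.3,"dy":0,"dz":2.2,"wx":0,"wy":0,"wz":0},{"dx":0,"dy":0,"dz":2.2,"wx":0,"wy":0,"wz":0},{"dx":0,"dy":0,"dz":2.2,"wx":0,"wy":0,"wz":0},{"dx":0,"dy":0,"dz":1.4,"wx":0,"wy":0,"wz":0},{"dx":0,"dy":0,"dz":0,"wx":0,"wy":0,"wz":0},{"dx":0,"dy":0,"dz":0,"wx":0,"wy":0,"wz":0}]'; python3 -m inch '[{"dx":0,"dy":0,"dz":0,"wx":0,"wy":0,"wz":0},{"dx":0,"dy":0,"dz":0,"wx":0,"wy":0,"wz":0},{"dx":0,"dy":0,"dz":0,"wx":0,"wy":0,"wz":0},{"dx":0,"dy":0,"dz":0,"wx":0,"wy":0,"wz":0},{"dx":0,"dy":0,"dz":0,"wx":0,"wy":0,"wz":0},{"dx":0,"dy":0,"dz":0,"wx":0,"wy":0,"wz":0},{"dx":0,"dy":0,"dz":0,"wx":0,"wy":0,"wz":0}]' 0 50;  python3 -m inch '[{"dx":0,"dy":0,"dz":-2.5,"wx":0,"wy":0,"wz":0},{"dx":0,"dy":0,"dz":-2.5,"wx":0,"wy":0,"wz":0},{"dx":0,"dy":0,"dz":-2.5,"wx":0,"wy":0,"wz":0},{"dx":0,"dy":0,"dz":-2.5,"wx":0,"wy":0,"wz":0},{"dx":0,"dy":0,"dz":0,"wx":0,"wy":0,"wz":0}]'; python3 go.py .4635 .207 .18 9.8
```

```text
t: 10.9
tcp_pos: [0.4341, -0.0655, 0.0821]
tool_rot: [0.982, 0.19, 0.0, 0.0]
force: [-0.1, -0.2, -0.4]
finger_gap: 0.851
gripper_force: 0.0
t: 11.78
tcp_pos: [0.4339, -0.0655, 0.0824]
tool_rot: [0.982, 0.19, 0.0, 0.0]
force: [-0.4, -0.0, 5.4]
finger_gap: 0.291
gripper_force: 49.3
t: 12.4
tcp_pos: [0.4345, -0.0657, 0.1829]
tool_rot: [0.982, 0.19, 0.002, 0.001]
force: [1.3, -0.3, -2.0]
finger_gap: 0.285
gripper_force: 50.3
shift cm [ 12.86 -24.22   0.26] turn [ 0.1 -0.2 12.1] gap 0.285 tcp [ 0.4345 -0.0657  0.1829] t 12.4
```

```bash
python3 -m inch '[{"dx":2.14,"dy":-4.04,"dz":0,"wx":0,"wy":0,"wz":0},{"dx":2.14,"dy":-4.04,"dz":0,"wx":0,"wy":0,"wz":0},{"dx":2.14,"dy":-4.04,"dz":0,"wx":0,"wy":0,"wz":0},{"dx":2.14,"dy":-4.04,"dz":0,"wx":0,"wy":0,"wz":0},{"dx":2.14,"dy":-4.04,"dz":0,"wx":0,"wy":0,"wz":0},{"dx":2.14,"dy":-4.04,"dz":0,"wx":0,"wy":0,"wz":0},{"dx":0,"dy":0,"dz":0,"wx":0,"wy":0,"wz":6},{"dx":0,"dy":0,"dz":0,"wx":0,"wy":0,"wz":6.1},{"dx":0,"dy":0,"dz":0,"wx":0,"wy":0,"wz":0},{"dx":0,"dy":0,"dz":0,"wx":0,"wy":0,"wz":0}]'; python3 go.py .4635 .207 .0914 9.8; python3 -c "
from h import *
snap('wrist','w4'); a=cv2.imread('pics/w4.png'); cv2.imwrite('pics/w4b.png',cv2.resize(a,(800,600)))"
```

```text
t: 13.65
tcp_pos: [0.4622, 0.207, 0.1809]
tool_rot: [0.996, 0.086, -0.001, 0.0]
force: [-0.6, 0.1, -2.2]
finger_gap: 0.284
gripper_force: 50.3
shift cm [0.14 0.02 8.95] turn [0.  0.1 0.1] gap 0.284 tcp [0.4622 0.207  0.1809] t 13.65
```

View pics/w4b.png

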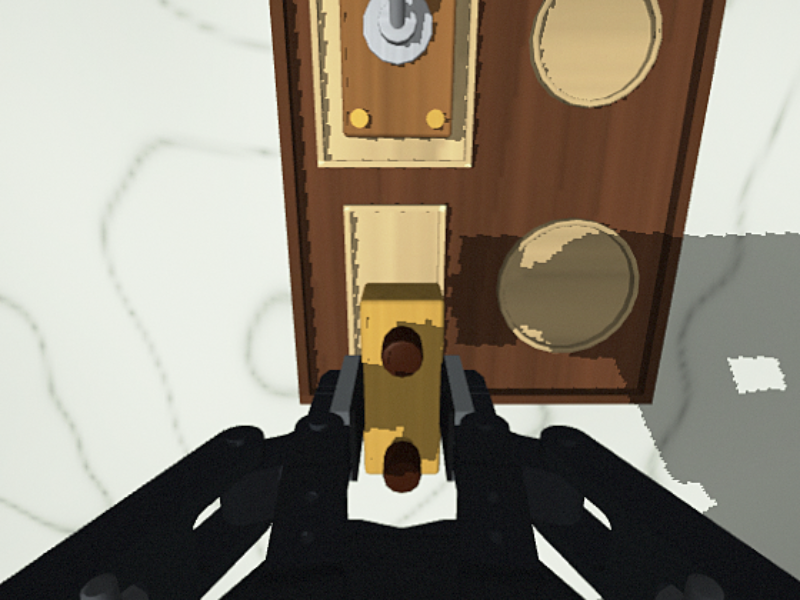

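The board sits inside its nest with margins all round. The small rectangular nest's far rim edge runs (345,206)–(448,205), and the large round rim spans 498–638 × 220–352.

```bash
python3 -c "
from h import *
p=ld('w4'); c=lambda x,y,z: px2w(p,(x*.7,y*.7),z)
a,b=c(345,206,.013),c(448,205,.013); d=a-b; print(np.linalg.norm(d)); n=np.array([d[1],-d[0],0])/np.linalg.norm(d); print('nest',(a+b)/2-.045*n,n)
h=.1809-.0824
print('block',(c(402,345,h+.036)+c(402,462,h+.036))/2, c(402,345,h+.036)-c(402,462,h+.036))
print('blockfront',(c(361,298,h+.02)+c(443,298,h+.02))/2-.032*n)
print('nI',c(568,286,.013),np.linalg.norm(c(498,286,.013)-c(638,286,.013)))
"
```

```text
0.05222271403613439
nest [0.46371098 0.20910746 0.013     ] [0.98330872 0.18194493 0.        ]
block [0.46871527 0.20767282 0.1345    ] [0.03740147 0.00656295 0.        ]
blockfront [0.46381541 0.20649869 0.1185    ]
nI [0.4816489  0.11955587 0.013     ] 0.07521053386876417
```

```bash
python3 -m inch '[{"dx":-0.15,"dy":-0.1,"dz":2.5,"wx":0,"wy":0,"wz":0},{"dx":0,"dy":0,"dz":2.5,"wx":0,"wy":0,"wz":0},{"dx":0,"dy":0,"dz":2,"wx":0,"wy":0,"wz":0},{"dx":0,"dy":0,"dz":1,"wx":0,"wy":0,"wz":0},{"dx":0,"dy":0,"dz":0.5,"wx":0,"wy":0,"wz":0},{"dx":0,"dy":0,"dz":0.4,"wx":0,"wy":0,"wz":0},{"dx":0,"dy":0,"dz":0,"wx":0,"wy":0,"wz":0},{"dx":0,"dy":0,"dz":0,"wx":0,"wy":0,"wz":0}]'; python3 -m inch '[{"dx":0,"dy":0,"dz":0,"wx":0,"wy":0,"wz":0},{"dx":0,"dy":0,"dz":0,"wx":0,"wy":0,"wz":0},{"dx":0,"dy":0,"dz":0,"wx":0,"wy":0,"wz":0}]' 0.7; python3 -m inch '[{"dx":0,"dy":0,"dz":-2,"wx":0,"wy":0,"wz":0},{"dx":0,"dy":0,"dz":-4,"wx":0,"wy":0,"wz":0},{"dx":0,"dy":0,"dz":-4,"wx":0,"wy":0,"wz":0},{"dx":0,"dy":0,"dz":0,"wx":0,"wy":0,"wz":0}]'; python3 go.py .5796 -.353 .19 0
```

```text
t: 14.7
tcp_pos: [0.4612, 0.2081, 0.0932]
tool_rot: [0.996, 0.085, 0.0, -0.0]
force: [0.6, 0.8, -2.6]
finger_gap: 0.283
gripper_force: 50.3
t: 15.08
tcp_pos: [0.4612, 0.2081, 0.093]
tool_rot: [0.996, 0.085, 0.0, -0.0]
force: [-0.6, 0.5, -1.3]
finger_gap: 0.7
gripper_force: 0.0
t: 15.58
tcp_pos: [0.4626, 0.2084, 0.1955]
tool_rot: [0.996, 0.085, 0.003, -0.0]
force: [0.4, 0.5, -0.6]
finger_gap: 0.699
gripper_force: 0.0
shift cm [ 1.96 57.31  0.55] turn [-0.  -0.4  9.8] gap 0.699 tcp [0.4626 0.2084 0.1955] t 15.57
```

```bash
python3 -m inch '[{"dx":0.2,"dy":5.73,"dz":0,"wx":0,"wy":0,"wz":0},{"dx":0.2,"dy":5.73,"dz":0,"wx":0,"wy":0,"wz":0},{"dx":0.2,"dy":5.73,"dz":0,"wx":0,"wy":0,"wz":0},{"dx":0.2,"dy":5.73,"dz":0,"wx":0,"wy":0,"wz":0},{"dx":0.2,"dy":5.73,"dz":0,"wx":0,"wy":0,"wz":0},{"dx":0.2,"dy":5.73,"dz":0,"wx":0,"wy":0,"wz":0},{"dx":0.2,"dy":5.73,"dz":0,"wx":0,"wy":0,"wz":0},{"dx":0.2,"dy":5.73,"dz":0,"wx":0,"wy":0,"wz":0},{"dx":0.2,"dy":5.73,"dz":0,"wx":0,"wy":0,"wz":0},{"dx":0.2,"dy":5.73,"dz":0,"wx":0,"wy":0,"wz":0}]' 0.85;  python3 -m inch '[{"dx":0,"dy":0,"dz":1,"wx":0,"wy":0,"wz":9.8},{"dx":0,"dy":0,"dz":2,"wx":0,"wy":0,"wz":0},{"dx":0,"dy":0,"dz":0,"wx":0,"wy":0,"wz":0},{"dx":0,"dy":0,"dz":0,"wx":0,"wy":0,"wz":0}]'; python3 go.py .5796 -.353 .082 0; python3 -c "
from h import *
im,p=snap('wrist','w5')
A=np.linspace(0,2*np.pi,24,endpoint=False)
for u in w2px(p,[[.5796+.018*np.cos(a),-.353+.018*np.sin(a),.028] for a in A]): cv2.circle(im,tuple(int(v) for v in u),1,(255,0,0),-1)
cv2.imwrite('pics/w5b.png',im[:,:,::-1])"
```

```text
t: 16.82
tcp_pos: [0.5778, -0.3547, 0.1909]
tool_rot: [0.996, 0.085, -0.001, -0.001]
force: [0.8, 0.3, -0.2]
finger_gap: 0.85
gripper_force: 0.0
t: 17.32
tcp_pos: [0.5782, -0.3521, 0.1621]
tool_rot: [1.0, 0.001, -0.001, -0.001]
force: [-0.2, -0.7, 0.8]
finger_gap: 0.849
gripper_force: 0.0
shift cm [0.15 0.1  8.01] turn [-0.1  0.1  0.1] gap 0.849 tcp [ 0.5782 -0.3521  0.1621] t 17.32
```

View pics/w5b.png

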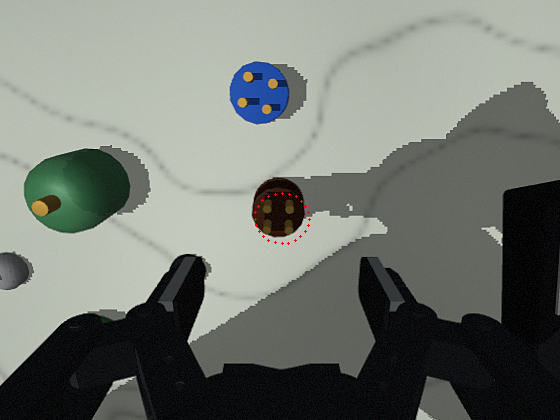

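The brown valve base is at (278,210). My prediction was (282,218), so I'll correct by about 5 mm forward and 2 mm left. The blue one at (259,92) is clear of the fingers.

```bash
python3 -m inch '[{"dx":0.65,"dy":-0.1,"dz":2.2,"wx":0,"wy":0,"wz":0},{"dx":0,"dy":0,"dz":2.2,"wx":0,"wy":0,"wz":0},{"dx":0,"dy":0,"dz":2.2,"wx":0,"wy":0,"wz":0},{"dx":0,"dy":0,"dz":1.4,"wx":0,"wy":0,"wz":0},{"dx":0,"dy":0,"dz":0,"wx":0,"wy":0,"wz":0},{"dx":0,"dy":0,"dz":0,"wx":0,"wy":0,"wz":0}]'; python3 -m inch '[{"dx":0,"dy":0,"dz":0,"wx":0,"wy":0,"wz":0},{"dx":0,"dy":0,"dz":0,"wx":0,"wy":0,"wz":0},{"dx":0,"dy":0,"dz":0,"wx":0,"wy":0,"wz":0},{"dx":0,"dy":0,"dz":0,"wx":0,"wy":0,"wz":0},{"dx":0,"dy":0,"dz":0,"wx":0,"wy":0,"wz":0},{"dx":0,"dy":0,"dz":0,"wx":0,"wy":0,"wz":0},{"dx":0,"dy":0,"dz":0,"wx":0,"wy":0,"wz":0}]' 0 35;  python3 -m inch '[{"dx":0,"dy":0,"dz":-2.5,"wx":0,"wy":0,"wz":0},{"dx":0,"dy":0,"dz":-2.5,"wx":0,"wy":0,"wz":0},{"dx":0,"dy":0,"dz":-2.5,"wx":0,"wy":0,"wz":0},{"dx":0,"dy":0,"dz":-2.5,"wx":0,"wy":0,"wz":0},{"dx":0,"dy":0,"dz":0,"wx":0,"wy":0,"wz":0}]'; python3 go.py .6 .137 .18 0
```

```text
t: 18.12
tcp_pos: [0.585, -0.3526, 0.083]
tool_rot: [1.0, -0.0, 0.0, 0.0]
force: [0.5, 0.2, 0.5]
finger_gap: 0.85
gripper_force: 0.0
t: 19.0
tcp_pos: [0.5852, -0.3526, 0.0838]
tool_rot: [1.0, 0.0, 0.001, 0.001]
force: [0.6, 0.2, 6.9]
finger_gap: 0.407
gripper_force: 35.4
t: 19.62
tcp_pos: [0.5856, -0.3529, 0.1845]
tool_rot: [1.0, 0.0, 0.002, 0.001]
force: [1.3, 0.3, -1.1]
finger_gap: 0.402
gripper_force: 35.1
shift cm [  1.45 -48.99   0.31] turn [ 0.2 -0.2  0. ] gap 0.402 tcp [ 0.5856 -0.3529  0.1845] t 19.62
```

```bash
python3 -m inch '[{"dx":0.16,"dy":-5.44,"dz":0,"wx":0,"wy":0,"wz":0},{"dx":0.16,"dy":-5.44,"dz":0,"wx":0,"wy":0,"wz":0},{"dx":0.16,"dy":-5.44,"dz":0,"wx":0,"wy":0,"wz":0},{"dx":0.16,"dy":-5.44,"dz":0,"wx":0,"wy":0,"wz":0},{"dx":0.16,"dy":-5.44,"dz":0,"wx":0,"wy":0,"wz":0},{"dx":0.16,"dy":-5.44,"dz":0,"wx":0,"wy":0,"wz":0},{"dx":0.16,"dy":-5.44,"dz":0,"wx":0,"wy":0,"wz":0},{"dx":0.16,"dy":-5.44,"dz":0,"wx":0,"wy":0,"wz":0},{"dx":0.16,"dy":-5.44,"dz":0,"wx":0,"wy":0,"wz":0},{"dx":0,"dy":0,"dz":0,"wx":0,"wy":0,"wz":0}]'; python3 -m inch '[{"dx":0,"dy":0,"dz":0,"wx":0,"wy":0,"wz":0},{"dx":0,"dy":0,"dz":0,"wx":0,"wy":0,"wz":0}]'; python3 go.py .6 .137 .0928 0; python3 -c "
from h import *
snap('wrist','w6'); snap('side','d6')
a=cv2.imread('pics/w6.png'); b=cv2.imread('pics/d6.png')[100:230,150:320]
o=np.zeros((600,800,3),np.uint8); o[:420,:560]=a; o[420:600,560:795]=cv2.resize(b,(235,180)); cv2.imwrite('pics/w6b.png',o)"
```

```text
t: 20.88
tcp_pos: [0.5977, 0.1413, 0.181]
tool_rot: [1.0, 0.003, -0.001, -0.0]
force: [0.7, -0.9, 0.1]
finger_gap: 0.403
gripper_force: 35.2
t: 21.12
tcp_pos: [0.599, 0.1359, 0.182]
tool_rot: [1.0, -0.001, -0.001, 0.0]
force: [-0.1, 0.0, -0.5]
finger_gap: 0.407
gripper_force: 35.2
shift cm [ 0.11 -0.11  8.92] turn [ 0.   0.1 -0.1] gap 0.407 tcp [0.599  0.1359 0.182 ] t 21.12
```

View pics/w6b.png

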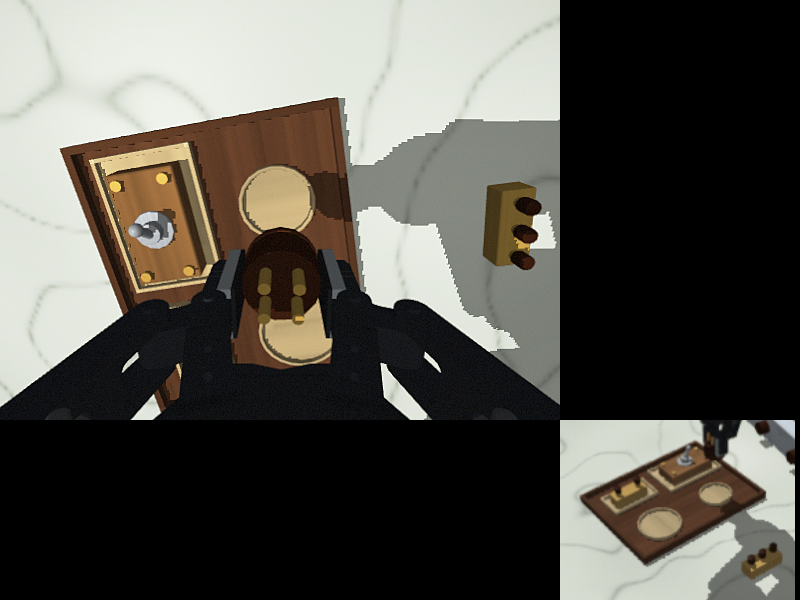

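Board and block are both in their nests (side inset). The small round nest is at (277,200) in the wrist view and the valve base is upright in the grip. I'll check the offset.

```bash
python3 -c "
from h import *
p=ld('w6'); print('nV',px2w(p,(277,200),.013),np.linalg.norm(px2w(p,(239,200),.013)-px2w(p,(315,200),.013)))
h=.182-.0838; print('valve top',px2w(p,(282,282),h+.028),'pins',px2w(p,(283,297),h+.041))
h=lambda P:w2px(p,P)[0]
print(h([.599,.1359,.126]))
p=ld('d6'); a=lambda x,y,z:px2w(p,(150+(x-560)*170/235,100+(y-420)*130/180),z)
print('nV side',a(715,494,.013),'block posts',(a(618,491,.044)+a(637,482,.044))/2)
"
```

```text
nV [0.6028984  0.13871367 0.013     ] 0.05837333841981567
valve top [0.60075793 0.13521938 0.1262    ] pins [0.60193337 0.13486061 0.1392    ]
[280.45148223 285.25256592]
nV side [0.59679772 0.13479237 0.013     ] block posts [0.45858609 0.196091   0.044     ]
```

```bash
python3 -m inch '[{"dx":0.05,"dy":-0.2,"dz":2.5,"wx":0,"wy":0,"wz":0},{"dx":0,"dy":0,"dz":2.5,"wx":0,"wy":0,"wz":0},{"dx":0,"dy":0,"dz":2,"wx":0,"wy":0,"wz":0},{"dx":0,"dy":0,"dz":1,"wx":0,"wy":0,"wz":0},{"dx":0,"dy":0,"dz":0.5,"wx":0,"wy":0,"wz":0},{"dx":0,"dy":0,"dz":0.4,"wx":0,"wy":0,"wz":0},{"dx":0,"dy":0,"dz":0,"wx":0,"wy":0,"wz":0},{"dx":0,"dy":0,"dz":0,"wx":0,"wy":0,"wz":0}]'; python3 -m inch '[{"dx":0,"dy":0,"dz":0,"wx":0,"wy":0,"wz":0},{"dx":0,"dy":0,"dz":0,"wx":0,"wy":0,"wz":0},{"dx":0,"dy":0,"dz":0,"wx":0,"wy":0,"wz":0}]' 0.65; python3 -m inch '[{"dx":0,"dy":0,"dz":-2,"wx":0,"wy":0,"wz":0},{"dx":0,"dy":0,"dz":-4,"wx":0,"wy":0,"wz":0},{"dx":0,"dy":0,"dz":-4,"wx":0,"wy":0,"wz":0},{"dx":-5,"dy":0,"dz":-4,"wx":0,"wy":0,"wz":0},{"dx":-6,"dy":0,"dz":-4,"wx":0,"wy":0,"wz":0},{"dx":-6,"dy":0,"dz":-2,"wx":0,"wy":0,"wz":0},{"dx":0,"dy":0,"dz":0,"wx":0,"wy":0,"wz":0},{"dx":0,"dy":0,"dz":0,"wx":0,"wy":0,"wz":0}]'; python3 go.py .4602 -.1937 .19 0;  python3 -c "
from h import *
snap('wrist','w7'); a=cv2.imread('pics/w7.png'); cv2.imwrite('pics/w7b.png',cv2.resize(a,(800,600)))"
```

```text
t: 22.22
tcp_pos: [0.5999, 0.1395, 0.0943]
tool_rot: [1.0, 0.0, 0.001, -0.0]
force: [0.6, -0.8, -0.3]
finger_gap: 0.405
gripper_force: 35.2
t: 22.6
tcp_pos: [0.5997, 0.1394, 0.0939]
tool_rot: [1.0, -0.0, 0.0, -0.0]
force: [0.2, 0.3, -0.4]
finger_gap: 0.651
gripper_force: 0.0
t: 23.6
tcp_pos: [0.4404, 0.1395, 0.2886]
tool_rot: [1.0, 0.0, 0.002, -0.0]
force: [0.1, 0.6, 0.4]
finger_gap: 0.654
gripper_force: 0.0
shift cm [ 1.93 33.32  9.86] turn [-0.  -0.2  0. ] gap 0.654 tcp [0.4404 0.1395 0.2886] t 23.6
```

View pics/w7b.png

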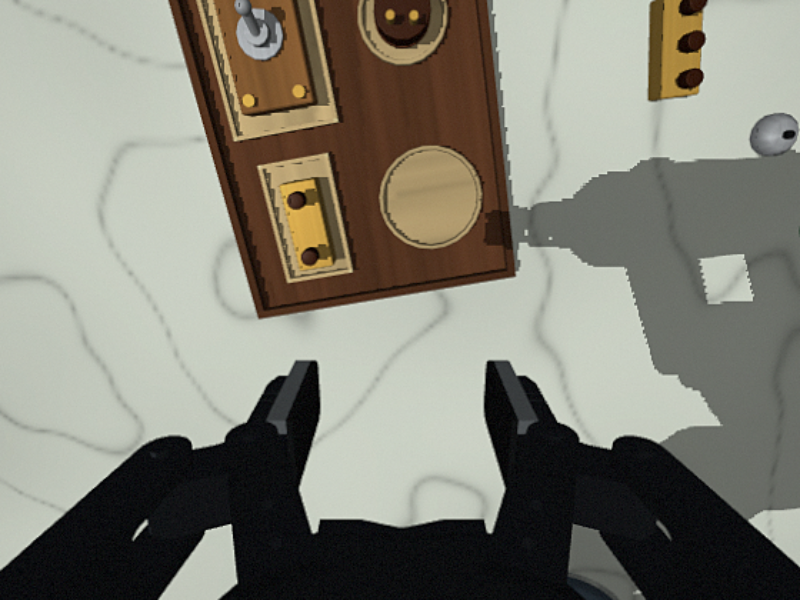

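All three parts look seated: the block is inside its rim with posts at (297,200) and (310,256), and the board and valve base are inside theirs. The large round nest is centred at (431,197). I'll quantify these.

```bash
python3 -c "
from h import *
p=ld('w7'); c=lambda x,y,z: px2w(p,(x*.7,y*.7),z)
print('nBl',np.mean([c(*q,.013) for q in [(258,166),(329,152),(354,271),(289,283)]],0))
a,b=c(297,199,.044),c(310,255,.044);print('block',(a+b)/2,np.linalg.norm(a-b),np.degrees(np.arctan2(*(a-b)[1::-1])))
print('nI',c(431,197,.013))
"
```

```text
nBl [0.46343336 0.20911328 0.013     ]
block [0.46342567 0.20601585 0.044     ] 0.0389693701975605 9.598392689952684
nI [0.48063914 0.1176521  0.013     ]
```

```bash
python3 -m inch '[{"dx":0.28,"dy":4.76,"dz":1.5,"wx":0,"wy":0,"wz":0},{"dx":0.28,"dy":4.76,"dz":1.5,"wx":0,"wy":0,"wz":0},{"dx":0.28,"dy":4.76,"dz":1.5,"wx":0,"wy":0,"wz":0},{"dx":0.28,"dy":4.76,"dz":1.5,"wx":0,"wy":0,"wz":0},{"dx":0.28,"dy":4.76,"dz":1.5,"wx":0,"wy":0,"wz":0},{"dx":0.28,"dy":4.76,"dz":1.5,"wx":0,"wy":0,"wz":0},{"dx":0.28,"dy":4.76,"dz":1.5,"wx":0,"wy":0,"wz":0},{"dx":0,"dy":0,"dz":0,"wx":0,"wy":0,"wz":0},{"dx":0,"dy":0,"dz":0,"wx":0,"wy":0,"wz":0}]' 1; python3 go.py .4602 -.1937 .084 0; python3 -c "
from h import *
im,p=snap('wrist','w8')
A=np.linspace(0,2*np.pi,24,endpoint=False)
for r,z in [(.026,.031),(.022,.045),(.001,.058)]:
  for u in w2px(p,[[.4602+r*np.cos(a),-.1937+r*np.sin(a),z] for a in A]): cv2.circle(im,tuple(int(v) for v in u),1,(255,0,0),-1)
cv2.imwrite('pics/w8b.png',im[:,:,::-1])"
```

```text
t: 24.78
tcp_pos: [0.4593, -0.1941, 0.1814]
tool_rot: [1.0, -0.001, -0.001, -0.001]
force: [-0.7, 1.1, -0.8]
finger_gap: 1.001
gripper_force: 0.0
shift cm [ 0.1  -0.02  9.74] turn [-0.1  0.1 -0.1] gap 1.001 tcp [ 0.4593 -0.1941  0.1814] t 24.77
```

View pics/w8b.png

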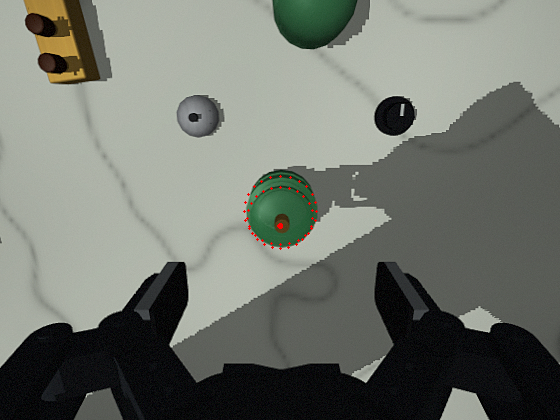

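The ribbed insulator at (282,215) matches the prediction to about 2 mm, and the fingers are clear of the shell at (198,115) and knob at (394,115). I'll grip it.

```bash
python3 -m inch '[{"dx":0.25,"dy":0,"dz":2.4,"wx":0,"wy":0,"wz":0},{"dx":0,"dy":0,"dz":2.4,"wx":0,"wy":0,"wz":0},{"dx":0,"dy":0,"dz":2.4,"wx":0,"wy":0,"wz":0},{"dx":0,"dy":0,"dz":1.6,"wx":0,"wy":0,"wz":0},{"dx":0,"dy":0,"dz":0.9,"wx":0,"wy":0,"wz":0},{"dx":0,"dy":0,"dz":0,"wx":0,"wy":0,"wz":0},{"dx":0,"dy":0,"dz":0,"wx":0,"wy":0,"wz":0}]'; python3 -m inch '[{"dx":0,"dy":0,"dz":0,"wx":0,"wy":0,"wz":0},{"dx":0,"dy":0,"dz":0,"wx":0,"wy":0,"wz":0},{"dx":0,"dy":0,"dz":0,"wx":0,"wy":0,"wz":0},{"dx":0,"dy":0,"dz":0,"wx":0,"wy":0,"wz":0},{"dx":0,"dy":0,"dz":0,"wx":0,"wy":0,"wz":0},{"dx":0,"dy":0,"dz":0,"wx":0,"wy":0,"wz":0},{"dx":0,"dy":0,"dz":0,"wx":0,"wy":0,"wz":0}]' 0 50;  python3 -m inch '[{"dx":0,"dy":0,"dz":-1.5,"wx":0,"wy":0,"wz":0},{"dx":0,"dy":0,"dz":-2,"wx":0,"wy":0,"wz":0},{"dx":0,"dy":0,"dz":-2,"wx":0,"wy":0,"wz":0},{"dx":0,"dy":0,"dz":-2,"wx":0,"wy":0,"wz":0},{"dx":0,"dy":0,"dz":-2,"wx":0,"wy":0,"wz":0},{"dx":0,"dy":0,"dz":0,"wx":0,"wy":0,"wz":0}]'; python3 go.py .4805 .1175 .18 0
```

```text
t: 25.7
tcp_pos: [0.462, -0.194, 0.0857]
tool_rot: [1.0, 0.0, 0.0, 0.0]
force: [0.7, 0.2, -0.7]
finger_gap: 0.999
gripper_force: 0.0
t: 26.58
tcp_pos: [0.4618, -0.1941, 0.0861]
tool_rot: [1.0, 0.0, 0.0, 0.0]
force: [-1.6, 0.4, 6.0]
finger_gap: 0.578
gripper_force: 50.8
t: 27.32
tcp_pos: [0.4623, -0.1942, 0.182]
tool_rot: [1.0, -0.0, 0.002, 0.001]
force: [0.2, 0.3, -0.9]
finger_gap: 0.579
gripper_force: 52.5
shift cm [  1.82 -31.17   0.13] turn [ 0.1 -0.2 -0. ] gap 0.579 tcp [ 0.4623 -0.1942  0.182 ] t 27.32
```

```bash
python3 -m inch '[{"dx":0.23,"dy":-3.9,"dz":0,"wx":0,"wy":0,"wz":0},{"dx":0.23,"dy":-3.9,"dz":0,"wx":0,"wy":0,"wz":0},{"dx":0.23,"dy":-3.9,"dz":0,"wx":0,"wy":0,"wz":0},{"dx":0.23,"dy":-3.9,"dz":0,"wx":0,"wy":0,"wz":0},{"dx":0.23,"dy":-3.9,"dz":0,"wx":0,"wy":0,"wz":0},{"dx":0.23,"dy":-3.9,"dz":0,"wx":0,"wy":0,"wz":0},{"dx":0.23,"dy":-3.9,"dz":0,"wx":0,"wy":0,"wz":0},{"dx":0.2,"dy":-3.9,"dz":0,"wx":0,"wy":0,"wz":0},{"dx":0,"dy":0,"dz":0,"wx":0,"wy":0,"wz":0},{"dx":0,"dy":0,"dz":0,"wx":0,"wy":0,"wz":0}]'; python3 go.py .4805 .1175 .0950 0;python3 -c "
from h import *
im,p=snap('wrist','w9'); s=sense()
A=np.linspace(0,2*np.pi,24,endpoint=False); h=s['tcp_pos'][2]-.0861; x,y=s['tcp_pos'][:2]
for r,z in [(.026,.031),(.022,.045),(.001,.058)]:
  for u in w2px(p,[[x+r*np.cos(a),y+r*np.sin(a),z+h] for a in A]): cv2.circle(im,tuple(int(v) for v in u),1,(255,0,0),-1)
for u in w2px(p,[[.4805+.038*np.cos(a),.1175+.038*np.sin(a),.013] for a in A]): cv2.circle(im,tuple(int(v) for v in u),1,(0,0,255),-1)
cv2.imwrite('pics/w9b.png',im[:,:,::-1])"
```

```text
t: 28.58
tcp_pos: [0.4793, 0.1179, 0.1797]
tool_rot: [1.0, 0.0, -0.001, 0.0]
force: [0.0, -0.1, -0.2]
finger_gap: 0.582
gripper_force: 52.6
shift cm [0.13 0.04 8.47] turn [0.  0.1 0. ] gap 0.582 tcp [0.4793 0.1179 0.1797] t 28.57
```

View pics/w9b.png

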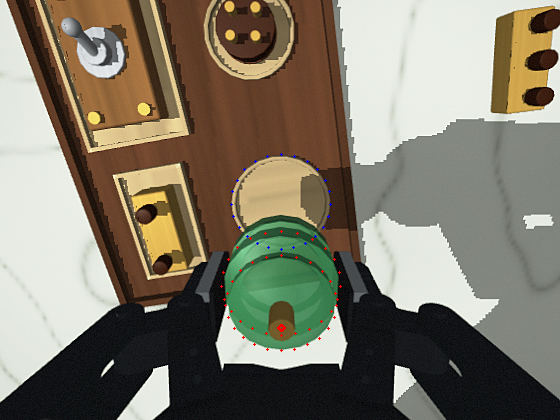

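The insulator is upright in the grip, and the nest (blue dots) matches my estimate. The valve base is seated at (248,30). I'll lower it slowly, watching the force.

```bash
python3 -m inch '[{"dx":0,"dy":0,"dz":2,"wx":0,"wy":0,"wz":0},{"dx":0,"dy":0,"dz":2,"wx":0,"wy":0,"wz":0},{"dx":0,"dy":0,"dz":2,"wx":0,"wy":0,"wz":0},{"dx":0,"dy":0,"dz":1,"wx":0,"wy":0,"wz":0},{"dx":0,"dy":0,"dz":0.5,"wx":0,"wy":0,"wz":0},{"dx":0,"dy":0,"dz":0.3,"wx":0,"wy":0,"wz":0},{"dx":0,"dy":0,"dz":0,"wx":0,"wy":0,"wz":0},{"dx":0,"dy":0,"dz":0,"wx":0,"wy":0,"wz":0}]'; python3 go.py .4805 .1175 .0945 0
```

```text
t: 29.62
tcp_pos: [0.48, 0.1182, 0.1026]
tool_rot: [1.0, 0.0, 0.0, -0.0]
force: [-0.0, 0.7, -0.5]
finger_gap: 0.581
gripper_force: 52.5
shift cm [0.05 0.07 0.81] turn [-0.  -0.1  0. ] gap 0.581 tcp [0.48   0.1182 0.1026] t 29.62
```

```bash
python3 -m inch '[{"dx":0,"dy":0.05,"dz":0.3,"wx":0,"wy":0,"wz":0},{"dx":0,"dy":0,"dz":0.2,"wx":0,"wy":0,"wz":0},{"dx":0,"dy":0,"dz":0.1,"wx":0,"wy":0,"wz":0},{"dx":0,"dy":0,"dz":0.1,"wx":0,"wy":0,"wz":0},{"dx":0,"dy":0,"dz":0,"wx":0,"wy":0,"wz":0},{"dx":0,"dy":0,"dz":0,"wx":0,"wy":0,"wz":0}]'; python3 -m inch '[{"dx":0,"dy":0,"dz":0.1,"wx":0,"wy":0,"wz":0},{"dx":0,"dy":0,"dz":0,"wx":0,"wy":0,"wz":0},{"dx":0,"dy":0,"dz":0,"wx":0,"wy":0,"wz":0}]'
```

```text
t: 30.38
tcp_pos: [0.4797, 0.1177, 0.0952]
tool_rot: [1.0, 0.0, 0.0, 0.0]
force: [-0.1, -0.4, -1.0]
finger_gap: 0.579
gripper_force: 52.5
t: 30.75
tcp_pos: [0.4798, 0.1177, 0.0942]
tool_rot: [1.0, -0.0, 0.0, -0.0]
force: [-0.1, -0.5, -1.8]
finger_gap: 0.582
gripper_force: 52.6
```

```bash
python3 -m inch '[{"dx":0,"dy":0,"dz":0,"wx":0,"wy":0,"wz":0},{"dx":0,"dy":0,"dz":0,"wx":0,"wy":0,"wz":0},{"dx":0,"dy":0,"dz":0,"wx":0,"wy":0,"wz":0},{"dx":0,"dy":0,"dz":0,"wx":0,"wy":0,"wz":0}]' 0.85; python3 -m inch '[{"dx":0,"dy":0,"dz":-2,"wx":0,"wy":0,"wz":0},{"dx":0,"dy":0,"dz":-4,"wx":0,"wy":0,"wz":0},{"dx":0,"dy":0,"dz":-4,"wx":0,"wy":0,"wz":0},{"dx":-2,"dy":0,"dz":-5,"wx":0,"wy":0,"wz":0},{"dx":-2,"dy":0,"dz":-4,"wx":0,"wy":0,"wz":0},{"dx":0,"dy":0,"dz":0,"wx":0,"wy":0,"wz":0},{"dx":0,"dy":0,"dz":0,"wx":0,"wy":0,"wz":0}]'; python3 -c "
from h import *
im,p=snap('side','d10'); im2,p2=snap('wrist','w10')
o=np.zeros((600,800,3),np.uint8); o[:420,:560]=im2[:,:,::-1]; o[300:600,400:800]=cv2.resize(im[110:260,150:350,::-1],(400,300),interpolation=cv2.INTER_CUBIC)
cv2.imwrite('pics/w10b.png',o)"
```

```text
t: 31.25
tcp_pos: [0.4797, 0.1177, 0.0942]
tool_rot: [1.0, 0.0, 0.0, -0.0]
force: [-0.2, -0.2, 0.2]
finger_gap: 0.847
gripper_force: 0.0
t: 32.12
tcp_pos: [0.4397, 0.1177, 0.284]
tool_rot: [1.0, 0.0, 0.0, 0.0]
force: [0.3, 0.5, 0.4]
finger_gap: 0.847
gripper_force: 0.0
```

View pics/w10b.png

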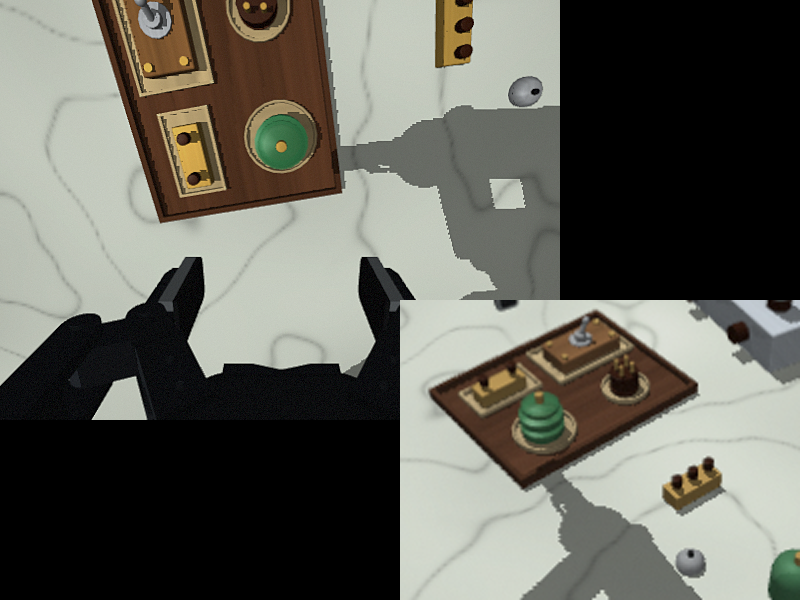

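All four parts sit flat inside their rims. The insulator is upright, with its stud at (281,146) and its nest at (281,136). The look-alikes haven't moved and the gripper is clear, so I'm handing it in.

```bash
python3 -c "
from h import *
p=ld('w10'); print(px2w(p,(281,146),.066)); print(workorder.sign_off())"
```

```text
[0.47806163 0.11742973 0.066     ]
the job is handed in; nothing more can be done
None
```

The job is handed in after about 32 s of the 128 s: the board, two-post block and valve base went into their nests first, then the ribbed insulator was set down upright in its own, and the look-alikes were not touched; `sign_off()` returned no verdict.

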